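# Stand the bench brush in its pot the right way up

### The job

The wide wooden-handled bench brush has been left standing on its bristles in its steel tool pot, which bends them. Pull it out, turn it end for end and stand it back in the same pot on its handle, butt down on the pot's floor and bristles up (it may lean on the rim); you may lay it on the bench to change your grip. Leave its pot standing where it is and everything else on the bench undisturbed.

Things in the scene. Friction and masses are not known exactly. Their poses are not given: they have to be found in the camera images.
- brush_center (a point): Centre of the loose flat brush (250 mm long, 130 g), half-way along it. z runs from the handle's butt to the bristle tips (down at the start, leaning about 17 degrees), x across its thickness, y (level at the start) across its width. It stands on its bristles, handle leaning on the pot's rim, about 150 mm above the rim. Lying flat on the bench its axis is 10 to 13 mm up.
- brush_butt (a point): Middle of the end of the brush's wooden handle, 125 mm from brush_center, uppermost at the start. The handle is 20 mm thick and runs to 126 mm from here; it is 30 mm wide at the butt, 25 mm from 70 mm on. The wooden shoulder, 126 to 150 mm from the butt, widens towards 50 mm.
- brush_ferrule (a point): Middle of the brush's steel ferrule (26 mm thick, 50 mm wide), which runs from 150 to 190 mm from the butt, this point at 170; stiff black bristles (25 mm thick, 50 mm wide) from there to 250 mm. The brush balances about 155 mm from the butt.
- pot_rim (a point): Centre of the mouth of the brush's pot: round, straight-sided, plain steel, loose, about 700 g, 100 mm tall, 80 mm outside and 74 mm inside diameter; the upper face of its floor is 94 mm below this point. z is up its axis. It stands left or right on the bench, opposite the other pot; only the brush is in it.
- pot2_rim (a point): Centre of the mouth of the other pot, of the same make and size. It holds a narrow brush that stands handle-down, a nut driver and hex keys, about 250 mm tall with them: leave alone. Between the two pots, from about 430 to 660 mm in front of the robot's base, 300 mm or more of the bench's width is clear.
- big_clamp: Steel hose clamp lying on the bench, ring of 110 mm diameter, 14 mm tall, beyond the pots: leave alone. Origin at the ring's centre on its underside.
- small_clamp: Steel hose clamp lying on the bench, ring of 64 mm diameter, 12 mm tall, beyond the pots: leave alone. Origin at the ring's centre on its underside.
- nut_driver: Nut driver with a black handle lying crosswise on the bench on the robot's side, 212 mm long, 30 mm tall: leave alone. Origin half-way along it on its underside.
- scanner: Hand-held barcode scanner lying on the bench beyond the pots, about 170 mm long, 34 mm tall: leave alone. Origin on its underside.
Things that resemble listed ones, but are neither listed nor needed, are in the scene too. What is shaped like the part that bears brush_center but pink is not meant.

How it is judged (in metres and radians):
At the end, for the whole second after the job is handed in: The brush stands bristles up in its own pot, leaning no more than about 34 degrees, with its butt inside the pot and within 19 mm of the floor, at rest; the pot is upright and within 50 mm of where it began (angle between brush_center's own z axis and vertical below 0.6 rad and z of brush_butt in the frame of pot_rim below -0.075 m and horizontal distance between brush_butt and pot_rim below 0.042 m and angle between pot_rim's own z axis and vertical below 0.08 rad and distance of pot_rim from where it was at the start of the episode below 0.05 m and linear speed of brush below 0.02 m/s and angular speed of brush below 0.15 rad/s); the robot touches nothing.
It fails at once if the other pot is shifted by more than 30 mm or knocked over (distance of pot2_rim from where it was at the start of the episode above 0.03 m).
It fails at once if the big clamp is shifted by more than 30 mm or knocked over (distance of big_clamp from where it was at the start of the episode above 0.03 m).
It fails at once if the small clamp is shifted by more than 30 mm or knocked over (distance of small_clamp from where it was at the start of the episode above 0.03 m).
It fails at once if the nut driver is shifted by more than 30 mm or knocked over (distance of nut_driver from where it was at the start of the episode above 0.03 m).
It fails at once if the scanner is shifted by more than 30 mm or knocked over (distance of scanner from where it was at the start of the episode above 0.03 m).
It also fails if it takes over 69 s, if anything falls off the work surface, if the arm or the gripper's body presses on something with over 40 N, if the wrist force passes 120 N, or if a joint passes its speed limit or range.

### The arm

A 6-joint arm with a two-finger parallel gripper is mounted at the origin on the work surface. World frame = base frame: x ahead of the robot, y to its left, z up, the work surface at z = 0. Lengths are in m, angles in degrees, forces in N, time in s.
With the tool pointing down it reaches from about 0.4 to 0.825 m from the base axis. Payload 7 kg.
Tool frame: the origin (TCP) lies at the very end of the fingers, on their centre line; the grasp point (between the pads) lies 19 mm behind it (ctrl.hold_point_z is the distance from the TCP to the grasp point, in m); z points along the fingers, y is the line along which they close (so a half turn about z gives the same grasp; the last joint's range is limited). The gripper opens to 88 mm and grips with 3 to 60 N. Pads are 19 mm wide; open, the fingers measure 130 mm over their backs; the gripper's body (78 mm by 193 mm) begins 47 mm behind the grasp point.
Start: joints at [16.507, 20.546, 0.682, 0, -70.136, -16.507], TCP at [0.675, -0, 0.227] pointing down, gripper open.
Joint ranges: [-176.03, 176.03], [-82.01, 121.73], [-58.28, 71.71], [-173.87, 95.51], [-174.79, -0.11], [-173.66, 173.66]. Speed limits (degrees/s): [136.94, 136.94, 172.46, 180, 180, 180].

### API

Orientations are given as [roll, pitch, yaw] about the fixed x, y, z axes, in that order (R = Rz(yaw) Ry(pitch) Rx(roll)).
In Python, from plant import sensors, viewer, workorder, ctrl gives the robot as it stands.
- The arm moves only by the shell command python3 -m pendant 'ROWS'. ROWS is JSON, a list of rows, each a list of 3 entries, a list of its own where there are three numbers: the opening, from -1 (shut) to 1 (fully open), so that 0 is half open, then the shift along the tool's x, y, z in m, then the turn, a rotation vector about the tool's x, y, z in degrees. A call has 1 to 10 rows; each row is the pose to reach, as a shift and turn from the pose commanded when the call began, along the tool's axes at that moment; what a row does not reach only later rows make up. A row lasts 1/12 s, in which the tool goes at most 41.7 mm and 7.16 degrees, less where a joint would pass 70% of its speed; a pose out of reach is approached as far as the arm can. A call with a gripper value outside its range is refused whole. The fingers move at their own pace and stop on an object; the grip force is fixed at half the most. Time passes only in rows, so rows that repeat a pose let the fingers close. It gives the time, the measured TCP pose, the force, the opening and the grip force at its end, in the units of the state.
- sensors.get_obs(): the state, without advancing time (a new reading comes with each control period).
- viewer.snapshot(name): name is "scene" or "side" or "wrist"; returns the picture (480x640x3 uint8, red, green, blue); there is no depth.
- viewer.camera_params(name): a dict with "fx", "fy", "cx", "cy" (pixels), "extrinsics" (4x4, takes a point from world to camera coordinates). Camera axes: x right, y up, looking along -z (the intrinsics and any distortion apply to the point x, -y, -z); pixel columns grow to the right and rows downward; lengths in m; the calibration is good to about 2 mm. A picture is of the moment at which its call begins: read the wrist's pose just before it. camera_params takes no time and is no camera call; for the wrist camera it gives the pose at the moment of the call.
- workorder.close_job(): hands the job in; it is judged then, once.
The state is a dict: "clock": time; "joint_pos": joint angles; "qvel": joint speeds; "tau": joint torques, N m; "tool_pos": TCP position; "orientation": TCP orientation; "force": force on the tool from outside, world axes, zero at the start; "moment": the same for the moment, N m; "opening": finger opening in m; "gripper_force": force on a finger pad.
Only numpy, scipy, OpenCV 4.12 (cv2) and the standard library are available. Lean on these libraries where they do the work, as an engineer would, in place of code of your own. Each camera call takes 0.05 s, during which the arm holds its last target. There are 200 camera calls.

## Working session

There is one attempt and no reset: what is moved stays moved. The work goes in short steps, Python scripts to look and compute and a shell command to move; the robot and the scene stay as the last step left them, time stands still between calls to the robot, and variables do not carry over. Pictures are saved under pics/ and viewed, at most 10 in all, crops included, and the job is handed in when it is done.

```bash
ls; mkdir -p pics
python3 - <<'E'
from plant import sensors, viewer, workorder, ctrl
import cv2,numpy as np
a=viewer.snapshot("scene");b=viewer.snapshot("side")
cv2.imwrite("pics/scene0.png",a[:,:,::-1]);cv2.imwrite("pics/side0.png",b[:,:,::-1])
for n in("scene","side"):print({k:(np.round(v,3).tolist()) for k,v in viewer.camera_params(n).items()})
print(sensors.get_obs())
E
```

```text
pics
{'fx': 441.096, 'fy': 441.096, 'cx': 311.851, 'cy': 239.663, 'extrinsics': [[-0.534, 0.845, -0.014, 0.221], [-0.583, -0.356, 0.731, 0.237], [0.612, 0.398, 0.683, -1.408], [0.0, 0.0, 0.0, 1.0]]}
{'fx': 506.929, 'fy': 506.929, 'cx': 313.387, 'cy': 239.177, 'extrinsics': [[-0.94, -0.341, -0.004, 0.563], [0.256, -0.713, 0.653, -0.189], [-0.225, 0.613, 0.758, -1.309], [0.0, 0.0, 0.0, 1.0]]}
{'clock': 0.1, 'joint_pos': array([ 1.65069288e+01,  2.05888145e+01,  6.38457061e-01, -1.72812935e-02,
       -7.01362053e+01, -1.65063565e+01]), 'qvel': array([-0.06587687, -0.06029531,  0.12812847,  0.05429912,  0.02716474,
       -0.02714062]), 'tau': array([-1.42273191e-03, -5.84165347e+01,  2.93752134e+01,  7.01551259e+00,
        1.01412315e-02, -6.66964229e-05]), 'tool_pos': array([ 6.74556359e-01, -3.14795210e-05,  2.25696769e-01]), 'orientation': array([ 1.79912388e+02, -9.01982562e-03, -9.00053050e+01]), 'force': array([-0.59273145, -0.49444001, -0.57884921]), 'moment': array([-0.07209905,  0.03195965, -0.00279258]), 'gripper_force': 0.0, 'opening': 0.0874751767112066}
```

View pics/scene0.png

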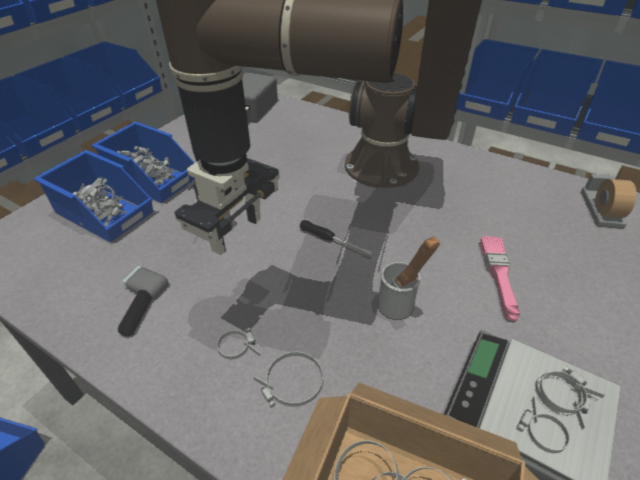

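View pics/side0.png

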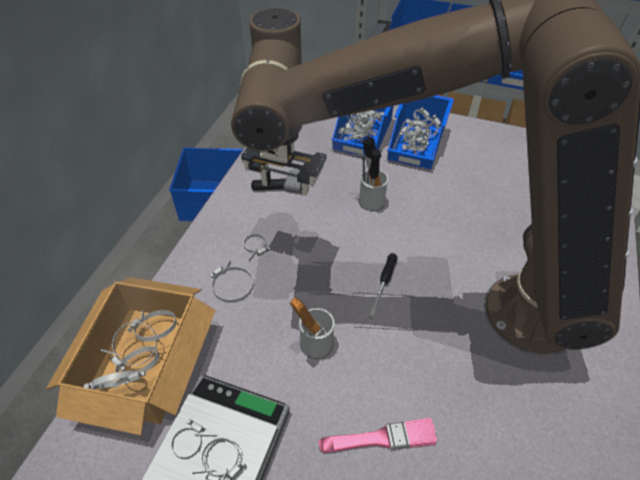

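Both views show the same candidates:
- **Target:** the wooden handle in the steel pot at scene (418,262), side (307,316).
- **Other pot's narrow brush:** side (373,165), hidden in the scene view.
- **Pink brush:** scene (500,275), side (380,437), lying flat.

I choose the wooden-handled one alone in its pot, and will check it in one close crop.

```bash
cat > h.py <<'E'
import numpy as np,cv2
from plant import sensors, viewer, workorder, ctrl
from scipy.spatial.transform import Rotation as Ro
def P(n):
    c=viewer.camera_params(n);K=np.array([[c['fx'],0,c['cx']],[0,c['fy'],c['cy']],[0,0,1]])
    return K@np.diag([1,-1,-1])@np.array(c['extrinsics'])[:3]
def tri(a,b,A="scene",B="side"):
    X=cv2.triangulatePoints(P(A),P(B),np.array(a,float).reshape(2,1),np.array(b,float).reshape(2,1))[:,0];return X[:3]/X[3]
def proj(n,X):
    q=P(n)@np.append(X,1);return q[:2]/q[2]
def onz(n,uv,z):
    M=P(n);H=np.c_[M[:,0],M[:,1],M[:,2]*z+M[:,3]];q=np.linalg.solve(H,[*uv,1]);return np.r_[q[:2]/q[2],z]
def delta(pos,R):
    """shift & rotvec in tool axes from current pose to (pos,R)"""
    o=sensors.get_obs();R0=Ro.from_euler('xyz',o['orientation'],degrees=True)
    return np.round(R0.inv().apply(np.array(pos)-o['tool_pos']),3),np.round((R0.inv()*R).as_rotvec(degrees=True),1)
E
python3 - <<'E'
from h import *
a=cv2.imread("pics/scene0.png")[225:325,365:455];b=cv2.imread("pics/side0.png")[285:365,280:352]
cv2.imwrite("pics/crop.png",np.hstack([cv2.resize(a,(400,444),interpolation=2),cv2.resize(b,(400,444),interpolation=2)]))
for s,t in(((432,242),(297,303)),((398,277),(317,320)),((397,312),(318,350)) ): print(tri(s,t).round(3))
for n in("scene","side"): print(n,onz(n,{"scene":(398,276),"side":(317,321)}[n],.1).round(3))
print(onz("side",(373,179),.1))
for uv in((380,282),(388,262),(395,256)):print(onz("side",uv,.0).round(3))
for uv in((232,284),(258,245)):print(onz("side",uv,.0).round(3))
for uv in((149,300),):print(onz("scene",uv,.0).round(3))
E
```

```text
[0.516 0.325 0.241]
[0.494 0.266 0.094]
[ 0.488  0.276 -0.027]
scene [0.499 0.269 0.1  ]
side [0.492 0.269 0.1  ]
[ 0.49973387 -0.24338083  0.1       ]
[0.393 0.038 0.   ]
[ 0.39  -0.036  0.   ]
[ 0.377 -0.064  0.   ]
[0.768 0.18  0.   ]
[0.758 0.03  0.   ]
[ 0.777 -0.215  0.   ]
```

View pics/crop.png

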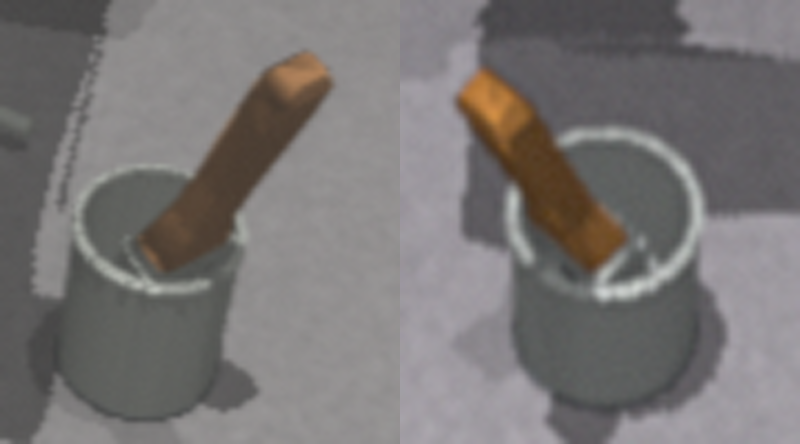

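Left pane: brush handle with its butt at about crop (300,75), rim ellipse centre about (158,230). Right pane: butt at about (482,88), rim centre about (606,213). It is the wide wooden brush with the steel ferrule just inside the mouth, so the choice holds. I'll refine the numbers while moving the arm to a horizontal-tool pose above.

```bash
python3 - <<'E'
from h import *
b=tri((432.5,241.9),(294.9,300.5));print(b)
for n,uv in(("scene",(400.6,276.8)),("side",(317.1,323.4))):print(onz(n,uv,.1))
E
cat >> log.py <<'E'
from h import *
import sys
o=sensors.get_obs();print(round(o['clock'],2),np.round(o['joint_pos'],1).tolist(),np.round(o['tool_pos'],3).tolist(),np.round(o['orientation'],1).tolist(),np.round(o['force'],1).tolist(),round(o['opening'],4),round(o['gripper_force'],1))
open('kin.txt','a').write(repr([o['joint_pos'].tolist(),o['tool_pos'].tolist(),o['orientation'].tolist()])+'\n')
E
python3 log.py
python3 -m pendant '[[1,[-0.02,0.04,-0.04],[0,0,0]],[1,[-0.04,0.08,-0.08],[0,0,0]],[1,[-0.06,0.12,-0.12],[0,0,0]],[1,[-0.08,0.15,-0.15],[0,0,0]],[1,[-0.08,0.17,-0.16],[0,0,0]],[1,[-0.08,0.17,-0.16],[0,0,0]],[1,[-0.08,0.17,-0.16],[0,0,0]]]' >/dev/null; python3 log.py
python3 -m pendant '[[1,[0,0,0],[0,-6,0]],[1,[0,0,0],[0,-12,0]],[1,[0,0,0],[0,-18,0]],[1,[0,0,0],[0,-24,0]],[1,[0,0,0],[0,-30,0]],[1,[0,0,0],[0,-30,0]],[1,[0,0,0],[0,-30,0]]]'; python3 log.py
```

```text
[0.5211225  0.32569128 0.2467214 ]
[0.49795389 0.27452335 0.1       ]
[0.4895751  0.27548921 0.1       ]
0.1 [16.5, 20.6, 0.6, -0.0, -70.1, -16.5] [0.675, -0.0, 0.226] [179.9, -0.0, -90.0] [-0.6, -0.5, -0.6] 0.0875 0.0
0.68 [31.3, 0.5, -3.1, 0.1, -85.8, -31.2] [0.503, 0.081, 0.393] [-179.5, 0.2, -89.9] [1.0, 0.0, 1.6] 0.0877 0.0
clock: 1.27
tool_pos: [0.5054, 0.0778, 0.3857]
orientation: [179.9, 30.0, -90.3]
force: [0.9, -0.2, -0.2]
opening: 0.0876
gripper_force: 0.0
1.27 [6.4, 2.3, 3.4, -29.8, -87.7, -6.4] [0.505, 0.078, 0.386] [179.9, 30.0, -90.3] [0.9, -0.2, -0.2] 0.0876 0.0
```

```bash
cat > kin.py <<'E'
import numpy as np
from scipy.optimize import least_squares
from scipy.spatial.transform import Rotation as Ro
R=lambda ax,d:Ro.from_euler(ax,d,degrees=True).as_matrix()
# p = a1,h,a2,a3,d4,lat,d6
def fk(q,p,joints=False):
    a1,h,a2,a3,d4,lat,d6=p
    A=R('z',q[0]);B=A@R('y',q[1]);C=B@R('y',-q[2]);D=C@R('x',q[3]*S[0]);E=D@R('y',-q[4]);F=E@R('x',q[5]*S[1])
    s=A@[a1,0,h];e=s+B@[0,0,a2];w=e+C@[d4,lat,a3];t=w+F@[d6,0,0]
    return (s,e,w,t) if joints else t,F
S=[1,1]
T0=R('y',90)  # tool z = link x
data=[eval(l) for l in open('kin.txt')]
def fit():
    best=None
    for s in((1,1),(1,-1),(-1,1),(-1,-1)):
        S[:]=s
        # constant tool rotation from first sample
        Mt=fk(data[0][0],[0]*7)[1].T@Ro.from_euler('xyz',data[0][2],degrees=True).as_matrix()
        er=max(np.degrees(Ro.from_matrix((fk(q,[0]*7)[1]@Mt).T@Ro.from_euler('xyz',o,degrees=True).as_matrix()).magnitude()) for q,_,o in data)
        if best is None or er<best[0]:best=(er,s,Mt)
    S[:]=best[1]
    p0=np.array([0.1,.45,.45,0.03,.45,-.19,.25])
    r=least_squares(lambda p:np.r_[np.concatenate([fk(q,p)[0]-t for q,t,_ in data]),1e-3*(p-p0)],p0)
    return best,r.x,np.abs(r.fun[:3*len(data)]).max()
best,p,err=fit()
Mt=best[2]
LO=np.array([-176.03,-82.01,-58.28,-173.87,-174.79,-173.66]);HI=np.array([176.03,121.73,71.71,95.51,-.11,173.66])
def ik(pos,Rt,n=30,q0=None):
    rng=np.random.default_rng(0);sols=[]
    f=lambda q:np.r_[(fk(q,p)[0]-pos)*10,Ro.from_matrix((fk(q,p)[1]@Mt).T@Rt).as_rotvec()*2]
    for i in range(n):
        x0=np.clip(q0,LO+.1,HI-.1) if (q0 is not None and i==0) else LO+(HI-LO)*rng.random(6)
        r=least_squares(f,x0,bounds=(LO,HI),x_scale=50,max_nfev=80)
        if r.cost<1e-5 and not any(np.abs(r.x-s).max()<3 for s in sols):sols.append(r.x)
    return sols
if __name__=="__main__":print(best,p.round(3),err)
E
python3 kin.py
```

```text
(np.float64(3.361139614747242e-14), (-1, -1), array([[ 4.77280124e-16,  2.45274886e-16,  1.00000000e+00],
       [-1.00000000e+00, -2.51722391e-16,  4.43218400e-16],
       [ 2.69576446e-16, -1.00000000e+00,  1.90979302e-16]])) [ 0.196  0.19   0.612 -0.039  0.267 -0.187  0.4  ] 0.04618182826991413
```

```bash
python3 -m pendant '[[1,[0,0,0],[0,-6,0]],[1,[0,0,0],[0,-12,0]],[1,[0,0,0],[0,-18,0]],[1,[0,0,0],[0,-20,0]],[1,[0,0,0],[0,-20,0]]]'>/dev/null; python3 log.py
python3 -m pendant '[[1,[0.03,0,0.03],[-6,0,0]],[1,[0.03,0,0.03],[-12,0,0]],[1,[0.03,0,0.03],[-16,0,0]],[1,[0.03,0,0.03],[-16,0,0]]]' >/dev/null; python3 log.py
sed -i 's/# p = .*//; s/a1,h,a2,a3,d4,lat,d6=p/a1,h,a2,a3,d4,lat,d6,l4,m4=p/; s/t=w+F@\[d6,0,0\]/w=w+D@[0,l4,m4];t=w+F@[d6,0,0]/; s/-.19,.25\]/-.19,.25,0,0]/; s/\[0\]\*7/[0]*9/g' kin.py; python3 kin.py
```

```text
1.68 [-9.4, 7.4, 4.6, -49.4, -95.5, 8.0] [0.505, 0.079, 0.384] [179.5, 50.0, -90.4] [-0.4, -0.0, -0.8] 0.0879 0.0
2.02 [-5.6, 18.0, 11.0, -46.9, -106.1, 9.2] [0.506, 0.085, 0.342] [163.4, 49.8, -90.1] [0.0, 0.2, -0.5] 0.0876 0.0
(np.float64(4.1660709433672996e-14), (-1, -1), array([[ 4.77280124e-16,  2.45274886e-16,  1.00000000e+00],
       [-1.00000000e+00, -2.51722391e-16,  4.43218400e-16],
       [ 2.69576446e-16, -1.00000000e+00,  1.90979302e-16]])) [ 0.     0.199  0.602  0.     0.464 -0.     0.378 -0.192 -0.   ] 1.2989230582238775e-06
```

```bash
cat > plan.py <<'E'
from kin import *
rim=np.array([.494,.275,.1]);butt=np.array([.521,.326,.247]);az=np.arctan2(.88,.47);u=np.array([np.cos(az),np.sin(az),0])
ax=-(np.sin(np.radians(17))*u+np.array([0,0,np.cos(np.radians(17))])) # butt->tips
def frame(b,phi,al,sgn):
    """b: brush axis butt->tips; tool z perpendicular at angle phi from horizontal ref, tilted al toward -(up); y perpendicular to b"""
    v=np.cross([0,0,1.],b); v=np.array([1.,0,0])-b[0]*b;v/=np.linalg.norm(v);w=np.cross(b,v)
    z=np.cos(phi)*v+np.sin(phi)*w
    up=b if b[2]>0 else -b
    y=np.cross(z,b);y/=np.linalg.norm(y)
    z=np.cos(al)*z-np.sin(al)*up
    y=y*sgn;return np.c_[np.cross(y,z),y,z]
if __name__=="__main__":
    g=butt+.108*ax
    print('grasp',g)
    for k in range(4):
        # choose phi such that horizontal dir of z = az+k*90
        t=az+k*np.pi/2;phis=np.linspace(0,2*np.pi,721);phi=max(phis,key=lambda f:frame(ax,f,0,1)[:2,2]@[np.cos(t),np.sin(t)])
        for al in(0,20,40):
          for s in(1,-1):
            F=frame(ax,phi,np.radians(al),s)
            for q in ik(g+.019*F[:,2],F,12):
                (sh,e,w,t_),_=fk(q,p,True);print('k',k,'al',al,s,q.round(0),'z',F[:,2].round(2),'wr',w.round(2),'e',e.round(2))
    print('END')
    for a in range(-180,180,30):
        b=np.array([0,0,1.])
        F0=frame(b,np.radians(a),0,1)
        for al in(0,-20,20):
          for s in(1,-1):
            F=frame(b,np.radians(a),np.radians(al),s)
            for q in ik(rim+[0,0,.055]+.019*F[:,2],F,8):
                (sh,e,w,t_),_=fk(q,p,True);print('a',a,'al',al,s,q.round(0),'z',F[:,2].round(2),'wr',w.round(2))
E
time python3 plan.py
```

```text
grasp [0.50612421 0.29814746 0.14371909]
k 0 al 0 1 [  -6.   25.  -33. -100.  -64.   57.] z [ 0.45  0.84 -0.29] wr [ 0.34 -0.    0.25] e [ 0.26 -0.03  0.74]
k 0 al 0 -1 [  -6.   25.  -33. -100.  -64. -123.] z [ 0.45  0.84 -0.29] wr [ 0.34 -0.    0.25] e [ 0.26 -0.03  0.74]
k 0 al 20 1 [ 14.  11. -26. -76. -38.  16.] z [ 0.38  0.7  -0.6 ] wr [0.37 0.05 0.36] e [0.11 0.03 0.79]
k 0 al 20 -1 [  14.   11.  -26.  -76.  -38. -164.] z [ 0.38  0.7  -0.6 ] wr [0.37 0.05 0.36] e [0.11 0.03 0.79]
k 0 al 40 1 [ 40.   8. -29. -29. -25. -45.] z [ 0.26  0.48 -0.84] wr [0.41 0.13 0.44] e [0.06 0.05 0.79]
k 0 al 40 -1 [ 40.   8. -29. -29. -25. 135.] z [ 0.26  0.48 -0.84] wr [0.41 0.13 0.44] e [0.06 0.05 0.79]
k 1 al 0 1 [  15.   58.   28.  -62. -129.   23.] z [-0.88  0.47  0.  ] wr [0.82 0.13 0.14] e [0.49 0.13 0.52]
k 1 al 0 -1 [  15.   58.   28.  -62. -129. -157.] z [-0.88  0.47  0.  ] wr [0.82 0.13 0.14] e [0.49 0.13 0.52]
k 1 al 20 1 [  21.   51.   26.  -48. -120.   27.] z [-0.88  0.35 -0.33] wr [0.82 0.17 0.26] e [0.43 0.16 0.58]
k 1 al 20 -1 [  21.   51.   26.  -48. -120. -153.] z [-0.88  0.35 
[... 6320 characters left out ...]
 120 al 20 -1 [  7.  37.   3. -60. -97.  40.] z [-0.47  0.81 -0.34] wr [ 0.66 -0.02  0.28]
a 150 al 0 1 [  13.   56.   24.  -61. -128. -139.] z [-0.87  0.5   0.  ] wr [0.8  0.1  0.16]
a 150 al 0 -1 [  13.   56.   24.  -61. -128.   41.] z [-0.87  0.5   0.  ] wr [0.8  0.1  0.16]
a 150 al -20 1 [  11.   64.   26.  -75. -140. -144.] z [-0.81  0.47  0.34] wr [0.79 0.11 0.03]
a 150 al -20 -1 [  11.   64.   26.  -75. -140.   36.] z [-0.81  0.47  0.34] wr [0.79 0.11 0.03]
a 150 al 20 1 [  17.   46.   20.  -49. -115. -136.] z [-0.81  0.47 -0.34] wr [0.79 0.11 0.28]
a 150 al 20 -1 [  17.   46.   20.  -49. -115.   44.] z [-0.81  0.47 -0.34] wr [0.79 0.11 0.28]
real	1m10.604s
user	1m11.149s
sys	0m0.140s
```

```bash
cat > wp.py <<'E'
from plan import *
from h import delta
t=az;phis=np.linspace(0,2*np.pi,1441);phi=max(phis,key=lambda f:frame(ax,f,0,1)[:2,2]@[np.cos(t),np.sin(t)])
F=frame(ax,phi,0,1);g=butt+.108*ax
pre=g-.101*F[:,2];A=pre+[0,0,.127]
E
python3 - <<'E'
from wp import *
print(F.round(2),pre)
print(delta(A,Ro.from_matrix(F)))
print('A->pre in tool',(F.T@(pre-A)).round(3))
for P in(A,pre,g+.019*F[:,2]):
    q=ik(P,F,3,[-6,25,-33,-100,-64,57])[0];(s,e,w,_),_=fk(q,p,True)
    D=R('z',q[0])@R('y',q[1]-q[2])@R('x',-q[3]);print(q.round(0),w.round(2),'forearm end',(w-D@[0,p[7],0]).round(2))
E
```

```text
[[-0.14 -0.88  0.45]
 [-0.26  0.47  0.84]
 [-0.96  0.   -0.29]] [0.46070822 0.21290431 0.17324861]
(array([-0.05 ,  0.008,  0.132]), array([ 41. , -24.8,  10.2]))
A->pre in tool [ 0.121 -0.     0.037]
[-14.  -1. -29. -81. -70.  25.] [ 0.29 -0.11  0.41] forearm end [ 0.39 -0.1   0.58]
[-18.  18. -35. -87. -71.  52.] [ 0.29 -0.11  0.28] forearm end [ 0.44 -0.15  0.4 ]
[  -6.   25.  -33. -100.  -64.   57.] [ 0.34 -0.    0.25] forearm end [ 0.5  -0.05  0.35]
```

```bash
python3 -m pendant '[[1,[-0.006,0.001,0.016],[5.1,-3.1,1.3]],[1,[-0.012,0.002,0.033],[10.2,-6.2,2.5]],[1,[-0.019,0.003,0.05],[15.4,-9.3,3.8]],[1,[-0.025,0.004,0.066],[20.5,-12.4,5.1]],[1,[-0.031,0.005,0.082],[25.6,-15.5,6.4]],[1,[-0.038,0.006,0.1],[30.8,-18.6,7.6]],[1,[-0.044,0.007,0.116],[35.9,-21.7,8.9]],[1,[-0.05,0.008,0.132],[41,-24.8,10.2]],[1,[-0.05,0.008,0.132],[41,-24.8,10.2]],[1,[-0.05,0.008,0.132],[41,-24.8,10.2]]]'; 
python3 -m pendant '[[1,[0.03,0,0.01],[0,0,0]],[1,[0.06,0,0.02],[0,0,0]],[1,[0.09,0,0.03],[0,0,0]],[1,[0.12,0,0.037],[0,0,0]],[1,[0.12,0,0.037],[0,0,0]],[1,[0.12,0,0.037],[0,0,0]]]';python3 log.py
python3 - <<'E'
from h import *
w=viewer.snapshot("wrist");s=viewer.snapshot("side")
cv2.imwrite("pics/p1.png",np.hstack([cv2.resize(w,(400,300)),cv2.resize(s[200:440,200:520],(400,300))])[:,:,::-1])
from wp import *
print(delta(pre,Ro.from_matrix(F)))
for X in (butt,g): print(proj("wrist",X)*.625)
E
```

```text
clock: 2.85
tool_pos: [0.4577, 0.2126, 0.3017]
orientation: [-179.3, 73.2, -117.6]
force: [1.3, -1.3, 0.2]
opening: 0.0873
gripper_force: 0.0
clock: 3.35
tool_pos: [0.4619, 0.2122, 0.175]
orientation: [179.5, 73.2, -118.7]
force: [-0.4, 0.2, -0.0]
opening: 0.0872
gripper_force: 0.0
3.35 [-18.6, 18.1, -35.3, -87.4, -70.9, 51.4] [0.462, 0.212, 0.175] [179.5, 73.2, -118.7] [-0.4, 0.2, -0.0] 0.0872 0.0
(array([0.005, 0.002, 0.001]), array([-0.4,  0.4,  0.3]))
[201.20788439 225.00723792]
[202.08762592 138.31431634]
```

View pics/p1.png

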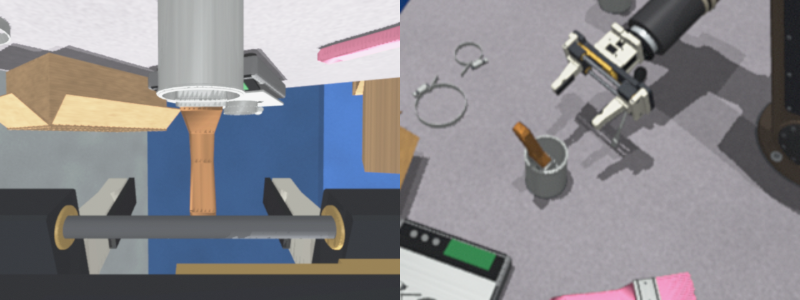

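The wrist view (left, inverted) shows the handle running straight along the tool's x axis at column about 203, where 202 was predicted, midway between the fingers. The side view shows a clear approach. I'll advance and grip.

```bash
python3 -m pendant '[[1,[0,0,0.02],[0,0,0]],[1,[0,0,0.045],[0,0,0]],[1,[0,0.001,0.07],[0,0,0]],[1,[0,0.001,0.095],[0,0,0]],[1,[0,0.001,0.115],[0,0,0]],[1,[0,0.001,0.121],[0,0,0]],[1,[0,0.001,0.121],[0,0,0]],[-0.5,[0,0.001,0.121],[0,0,0]],[-1,[0,0.001,0.121],[0,0,0]],[-1,[0,0.001,0.121],[0,0,0]]]'; 
python3 -m pendant '[[-1,[0,0,0],[0,0,0]],[-1,[0,0,0],[0,0,0]],[-1,[0,0,0],[0,0,0]],[-1,[0,0,0],[0,0,0]],[-1,[0,0,0],[0,0,0]],[-1,[0,0,0],[0,0,0]]]';python3 log.py
```

```text
clock: 4.28
tool_pos: [0.5163, 0.3138, 0.1436]
orientation: [-178.7, 73.4, -117.2]
force: [0.1, -0.7, -1.5]
opening: 0.0728
gripper_force: 0.0
clock: 4.78
tool_pos: [0.5163, 0.3144, 0.1421]
orientation: [-179.3, 73.4, -117.7]
force: [-0.0, 0.3, 0.5]
opening: 0.0328
gripper_force: 0.0
4.78 [-6.2, 25.1, -32.7, -99.9, -64.2, 57.1] [0.516, 0.314, 0.142] [-179.3, 73.4, -117.7] [-0.0, 0.3, 0.5] 0.0328 0.0
```

```bash
python3 -m pendant '[[-1,[0,0,0],[0,0,0]],[-1,[0,0,0],[0,0,0]],[-1,[0,0,0],[0,0,0]]]'
python3 -m pendant '[[-1,[-0.01,0,0],[0,0,0]],[-1,[-0.03,0,0],[0,0,0]],[-1,[-0.05,0,0],[0,0,0]],[-1,[-0.075,0,0],[0,0,0]],[-1,[-0.1,0,0],[0,0,0]],[-1,[-0.125,0,0],[0,0,0]],[-1,[-0.15,0,0],[0,0,0]],[-1,[-0.175,0,0],[0,0,0]],[-1,[-0.19,0,0],[0,0,0]],[-1,[-0.19,0,0],[0,0,0]]]';python3 log.py
python3 - <<'E'
from h import *
w=viewer.snapshot("scene");s=viewer.snapshot("side")
cv2.imwrite("pics/p2.png",np.hstack([cv2.resize(w[120:360,260:580],(400,300)),cv2.resize(s[160:400,200:520],(400,300))])[:,:,::-1])
E
```

```text
clock: 5.03
tool_pos: [0.5162, 0.3145, 0.1421]
orientation: [-179.2, 73.4, -117.7]
force: [0.0, 0.5, 0.6]
opening: 0.0251
gripper_force: 30.0
clock: 5.87
tool_pos: [0.5419, 0.3637, 0.3291]
orientation: [-178.1, 73.6, -116.5]
force: [0.5, 1.1, -2.0]
opening: 0.025
gripper_force: 30.0
5.87 [7.9, 2.5, -21.5, -88.1, -50.6, 18.5] [0.542, 0.364, 0.329] [-178.1, 73.6, -116.5] [0.5, 1.1, -2.0] 0.025 30.0
```

View pics/p2.png

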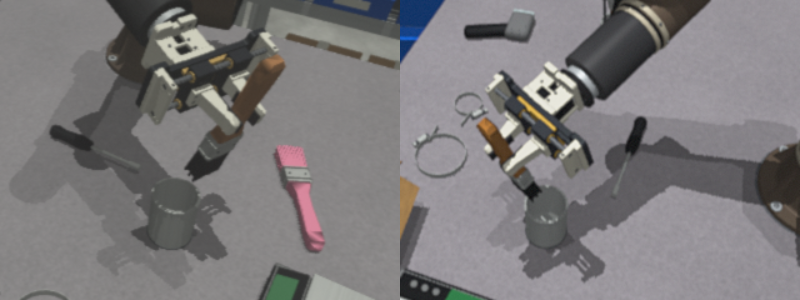

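The brush is out and held, with its tips clear above the pot: left pane (195,170), pot mouth (172,190). Now I'll turn it half a turn about the tool axis.

```bash
for i in 1 2 3; do python3 -m pendant '[[-1,[0,0,0],[0,0,7]],[-1,[0,0,0],[0,0,14]],[-1,[0,0,0],[0,0,21]],[-1,[0,0,0],[0,0,28]],[-1,[0,0,0],[0,0,35]],[-1,[0,0,0],[0,0,42]],[-1,[0,0,0],[0,0,49]],[-1,[0,0,0],[0,0,55]],[-1,[0,0,0],[0,0,60]],[-1,[0,0,0],[0,0,60]]]'>/dev/null;done; python3 log.py
python3 -m pendant '[[-1,[0,0,0],[0,0,0]],[-1,[0,0,0],[0,0,0]]]'>/dev/null; python3 log.py
python3 - <<'E'
from h import *
w=viewer.snapshot("scene");s=viewer.snapshot("side")
cv2.imwrite("pics/p3.png",np.hstack([cv2.resize(w[100:340,260:580],(400,300)),cv2.resize(s[130:370,200:520],(400,300))])[:,:,::-1])
E
```

```text
8.47 [7.7, 2.9, -21.8, -88.2, -50.6, -161.2] [0.541, 0.362, 0.323] [179.3, -73.3, 62.3] [-0.3, -0.4, -1.6] 0.0249 30.0
8.63 [7.8, 2.9, -21.8, -88.2, -50.6, -161.0] [0.541, 0.362, 0.324] [178.4, -73.3, 63.2] [-0.1, 0.3, -2.1] 0.025 30.0
```

View pics/p3.png

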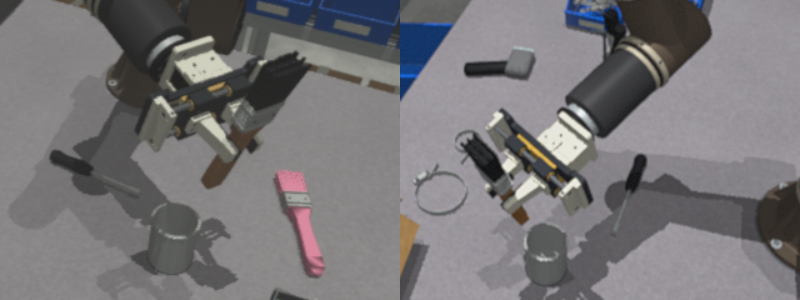

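The brush now points bristles up. Butt in the left pane is at about (210,183) and in the right pane at about (521,216); bristle tips are at (285,68) and (480,150). I'll triangulate these against the model.

Run:
```python
from wp import *
from h import *
B=tri((428,246.4),(296.8,302.8));T=tri((488,154.4),(264,250));print('butt',B,'tip',T,'len',np.linalg.norm(T-B),'dir',(T-B)/np.linalg.norm(T-B))
o=sensors.get_obs();Rt=Ro.from_euler('xyz',o['orientation'],degrees=True).as_matrix()
gp=o['tool_pos']-.019*Rt[:,2];b=Rt[:,0]*(-1 if Rt[2,0]<0 else 1)
Bm=gp-.108*b;print('model butt',Bm,'axis',b,'tips',gp+.142*b)
```

```text
butt [0.51962775 0.31961883 0.23084628] tip [0.54865169 0.37851269 0.45944227] len 0.23783818519748523 dir [0.12203228 0.24762155 0.96114083]
model butt [0.518732   0.31894313 0.22593024] axis [0.13050367 0.25523096 0.95803233] tips [0.55135792 0.38275087 0.46543832]
```

Run:
```python
from h import *
o=sensors.get_obs();Rt=Ro.from_euler('xyz',o['orientation'],degrees=True).as_matrix()
print((Rt.T@[-.018,-.029,-.103]).round(4),(Rt.T@[-.030,-.053,-.193]).round(4))
```

```text
[-0.1084 -0.0028 -0.0031] [-0.2023 -0.0025 -0.003 ]
```

```bash
python3 -m pendant '[[-1,[-0.025,-0.003,-0.003],[0,0,0]],[-1,[-0.05,-0.003,-0.003],[0,0,0]],[-1,[-0.075,-0.003,-0.003],[0,0,0]],[-1,[-0.1,-0.003,-0.003],[0,0,0]],[-1,[-0.108,-0.003,-0.003],[0,0,0]],[-1,[-0.108,-0.003,-0.003],[0,0,0]]]' >/dev/null; python3 log.py
python3 - <<'E'
from h import *
w=viewer.snapshot("scene");s=viewer.snapshot("side")
cv2.imwrite("pics/p4.png",np.hstack([cv2.resize(w[180:330,320:480],(400,375)),cv2.resize(s[220:370,240:400],(400,375))])[:,:,::-1])
E
```

```text
9.23 [-0.9, 13.6, -29.5, -96.1, -58.6, -139.3] [0.523, 0.333, 0.218] [179.8, -73.2, 61.8] [0.5, -0.4, -1.4] 0.0248 30.0
```

View pics/p4.png

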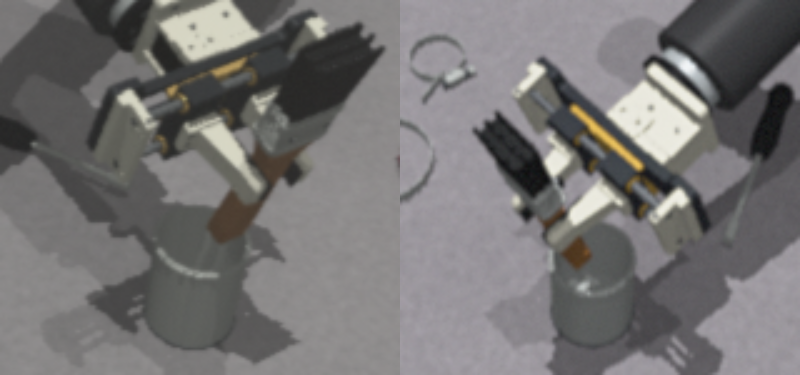

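The butt is over the mouth in both panes: (228,228) against rim centre (202,240), and (578,258) against (594,260). I'll lower it along its axis.

```bash
python3 -m pendant '[[-1,[-0.02,0,0],[0,0,0]],[-1,[-0.04,0,0],[0,0,0]],[-1,[-0.06,0,0],[0,0,0]],[-1,[-0.08,0,0],[0,0,0]],[-1,[-0.09,0,0],[0,0,0]],[-1,[-0.094,0,0],[0,0,0]],[-1,[-0.094,0,0],[0,0,0]],[-1,[-0.094,0,0],[0,0,0]]]' >/dev/null; python3 log.py
python3 - <<'E'
from h import *
w=viewer.snapshot("scene");s=viewer.snapshot("side")
cv2.imwrite("pics/p5.png",np.hstack([cv2.resize(w[180:330,320:480],(400,375)),cv2.resize(s[220:370,240:400],(400,375))])[:,:,::-1])
E
```

```text
10.0 [-7.1, 26.6, -33.5, -100.2, -65.1, -120.4] [0.511, 0.311, 0.133] [178.8, -73.4, 62.7] [0.8, -0.7, -1.6] 0.0249 30.0
```

View pics/p5.png

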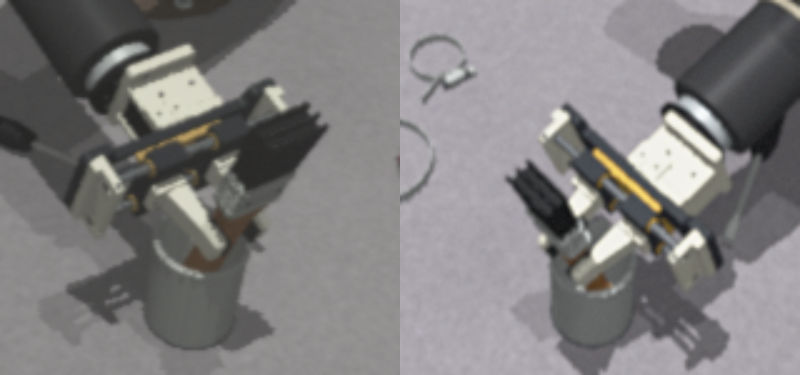

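The handle is inside the mouth in both panes and the force reading is negligible. I'll release and back out.

```bash
python3 -m pendant '[[1,[0,0,0],[0,0,0]],[1,[0,0,0],[0,0,0]],[1,[0,0,0],[0,0,0]],[1,[0,0,0],[0,0,0]],[1,[0,0,0],[0,0,0]],[1,[0,0,0],[0,0,0]],[1,[0,0,0],[0,0,0]],[1,[0,0,0],[0,0,0]],[1,[0,0,0],[0,0,0]],[1,[0,0,0],[0,0,0]]]' >/dev/null; python3 log.py
python3 -m pendant '[[1,[0.003,0,-0.01],[0,0,0]],[1,[0.006,0,-0.025],[0,0,0]],[1,[0.01,0,-0.05],[0,0,0]],[1,[0.02,0,-0.075],[0,0,0]],[1,[0.03,0,-0.1],[0,0,0]],[1,[0.05,0,-0.12],[0,0,0]],[1,[0.07,0,-0.12],[0,0,0]],[1,[0.09,0,-0.12],[0,0,0]],[1,[0.09,0,-0.12],[0,0,0]],[1,[0.09,0,-0.12],[0,0,0]]]' >/dev/null; python3 log.py
python3 - <<'E'
from h import *
w=viewer.snapshot("scene");s=viewer.snapshot("side")
cv2.imwrite("pics/p6.png",np.hstack([cv2.resize(w[150:330,320:512],(400,375)),cv2.resize(s[190:370,230:422],(400,375))])[:,:,::-1])
E
```

```text
10.93 [-7.2, 26.8, -33.6, -100.2, -65.1, -120.3] [0.511, 0.31, 0.132] [179.2, -73.4, 62.3] [0.3, 0.0, -0.6] 0.0846 0.0
11.77 [-13.5, 5.6, -32.4, -85.5, -68.2, -144.6] [0.467, 0.232, 0.254] [178.3, -73.4, 63.2] [-0.9, -0.0, -0.1] 0.0876 0.0
```

View pics/p6.png

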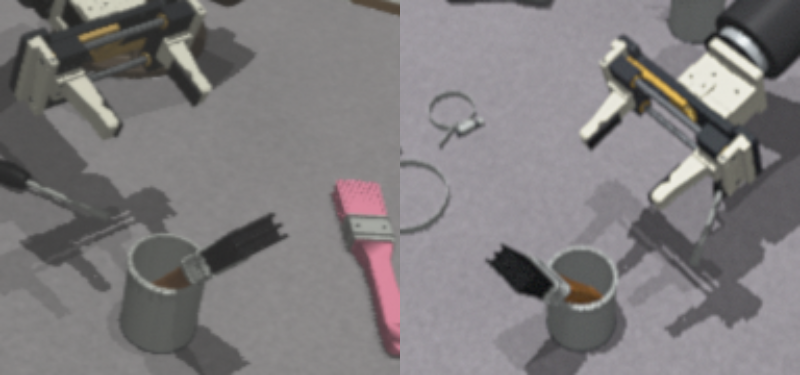

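The brush is in the pot bristles up, but leaning on the rim: tips at (278,230) and (497,258), ferrule at (197,267) and (552,283). I'll measure the lean.

Run:
```python
from h import *
T=tri((453.5,260.4),(276.6,313.9));Fe=tri((414.6,278.2),(303,325.9));d=T-Fe
print(T,Fe,np.linalg.norm(d),np.degrees(np.arccos(d[2]/np.linalg.norm(d))),Fe-d/np.linalg.norm(d)*.16)
for n,uv in(("scene",(320+163/2.083,150+265/2.083)),("side",(230+181/2.083,190+277/2.083))):print(onz(n,uv,.1))
```

```text
[0.54440514 0.37059309 0.24690486] [0.51161104 0.30760016 0.1273038 ] 0.1390970013913156 30.70146018350368 [ 0.47388876  0.23514089 -0.01027048]
[0.50160778 0.27083119 0.1       ]
[0.49040162 0.27459505 0.1       ]
```

Run:
```python
from h import *
from scipy.optimize import least_squares
obs=[("scene",.25,(453.5,260.4)),("scene",.170,(414.6,278.2)),("side",.25,(276.6,313.9)),("side",.170,(303,325.9))]
def ax(t,a):return np.array([np.sin(t)*np.cos(a),np.sin(t)*np.sin(a),np.cos(t)])
f=lambda v:np.concatenate([proj(n,v[:3]+s*ax(v[3],v[4]))-uv for n,s,uv in obs])
r=least_squares(f,[.485,.26,.01,.5,1.1],x_scale=[.01,.01,.01,.1,.1]);v=r.x
print(v[:3].round(3),np.degrees(v[3:]).round(1),r.fun.round(1))
ims=[]
for n,(x0,y0) in(("scene",(365,225)),("side",(260,290))):
    im=viewer.snapshot(n)[y0:y0+100,x0:x0+100,::-1];im=cv2.resize(im,(400,400),interpolation=cv2.INTER_CUBIC)
    for s in(.15,.19,.25):   # hypothesis: butt on floor, lean 30
        u=ax(np.radians(30),np.radians(62));P0=np.array([.494-.022*np.cos(1.08),.275-.022*np.sin(1.08),.011])
        w=np.array([-np.sin(1.08),np.cos(1.08),0])*.025
        c=[tuple(((proj(n,P0+s*u+k*w)-[x0,y0])*4).round().astype(int).tolist()) for k in(-1,1)]
        cv2.line(im,c[0],c[1],(0,255,255),1)
    ims.append(im)
cv2.imwrite("pics/p7.png",np.hstack(ims))
```

```text
[0.492 0.231 0.017] [33.9 71.2] [-7.   2.2  6.7 -4.4  4.6  5.4 -6.9 -4.1]
```

View pics/p7.png

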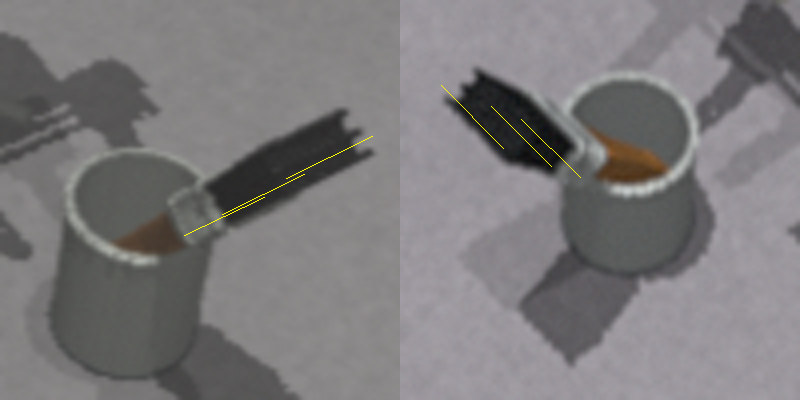

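Run:
```python
from h import *
def px(n,u,v):return (365+u/4,225+v/4) if n==0 else (260+(u-400)/4,290+v/4)
pts={}
for k,a,b in(("tip",(358,132),(462,85)),("bris0",(212,205),(560,150)),("fer0",(178,224),(598,165)),("hand",(150,236),(640,160))):
    pts[k]=tri(px(0,*a),px(1,*b));X=pts[k];print(k,X.round(4),(proj("scene",X)-px(0,*a)).round(1),(proj("side",X)-px(1,*b)).round(1))
d=pts["tip"]-pts["bris0"];print(np.linalg.norm(d),d/np.linalg.norm(d),np.degrees(np.arccos(d[2]/np.linalg.norm(d))))
d=pts["tip"]-pts["fer0"];L=np.linalg.norm(d);print(L,d/L,np.degrees(np.arccos(d[2]/L)),pts["tip"]-.25*d/L)
```

```text
tip [0.5464 0.3709 0.2553] [-2.  -2.5] [-1.2  1.7]
bris0 [0.5139 0.3164 0.1367] [1.1 1.4] [ 0.6 -1. ]
fer0 [0.4991 0.2973 0.0978] [0.9 1.1] [ 0.5 -0.8]
hand [0.4841 0.2747 0.068 ] [-1.  -1.3] [-0.6  1. ]
0.13453015806894683 [0.24154107 0.40537836 0.8816611 ] 28.156604988328855
0.1801884891672085 [0.2626548  0.40845612 0.87417164] 29.05290943076665 [0.48073083 0.26877176 0.03679409]
```

The yellow hypothesis is butt on floor, leaning 30 degrees. It spans about (222,215)–(373,136) in the left pane, close to the observed black bristle outline. The width and axis overlap in this view, so my point picks were biased. I'll check with a silhouette fit, which needs no more pictures viewed.

Run:
```python
from h import *
from scipy.optimize import differential_evolution
M={};Pm={}
for n,(x0,y0,x1,y1) in(("scene",(408,245,462,290)),("side",(266,303,312,335))):
    im=viewer.snapshot(n).astype(int);m=np.zeros(im.shape[:2],np.uint8);g=im.max(2);m[y0:y1,x0:x1]=g[y0:y1,x0:x1]<62
    k,l,st,_=cv2.connectedComponentsWithStats(m);i=1+st[1:,4].argmax();m=(l==i).astype(np.uint8);print(n,st[i]);M[n]=m;Pm[n]=P(n)
def box(v):
    u=Ro.from_euler('ZYZ',[v[4],v[3],v[5]]).as_matrix()
    return [v[:3]+u@np.array([x*.0125,y*.025,s]) for x in(-1,1) for y in(-1,1) for s in(.19,.25)]
def cost(v):
    c=0
    for n in M:
        q=np.c_[np.array(box(v)),np.ones(8)]@Pm[n].T;q=q[:,:2]/q[:,2:]
        a=np.zeros((480,640),np.uint8);cv2.fillConvexPoly(a,cv2.convexHull((q*16).round().astype(np.int32)),1,cv2.LINE_4,4)
        c+=1-(a&M[n]).sum()/max(1,(a|M[n]).sum())
    return c
for lo,hi in((.0,.07),(.008,.014),(.028,.034),(.045,.05)):
    r=differential_evolution(cost,[(.45,.53),(.22,.32),(lo,hi),(.15,.75),(.6,1.6),(-1.6,1.6)],seed=1,maxiter=80,tol=1e-6,polish=False)
    print(lo,hi,round(r.fun,3),r.x[:3].round(3),np.degrees(r.x[3:]).round(1))
```

```text
scene [417 253  38  28 463]
side [273 308  30  25 384]
0.0 0.07 0.489 [0.465 0.262 0.001] [28.2 53.6 12.7]
0.008 0.014 0.424 [0.53  0.239 0.009] [ 29.8  90.7 -19.4]
0.028 0.034 0.592 [0.529 0.22  0.028] [ 36.2  90.8 -22.6]
0.045 0.05 0.849 [0.528 0.222 0.045] [ 38.6  90.8 -25.1]
```

```bash
python3 -m pendant '[[1,[0,0,0],[0,0,0]],[1,[0,0,0],[0,0,0]],[1,[0,0,0],[0,0,0]],[1,[0,0,0],[0,0,0]]]' && python3 -c "
from plant import workorder;print(workorder.close_job())"
```

```text
clock: 12.4
tool_pos: [0.4678, 0.232, 0.2519]
orientation: [179.3, -73.4, 62.2]
force: [-0.4, -0.0, -0.1]
opening: 0.0877
gripper_force: 0.0
the job is handed in; nothing more can be done
None
```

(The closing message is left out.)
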